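# Pin a loose filter stack in its magazine

## Robot

A 7-joint arm with a two-finger parallel gripper is mounted at the origin on the work surface. World frame = base frame: x ahead of the robot, y to its left, z up, the work surface at z = 0. Lengths are in m, angles in rad, forces in N, time in s.
With the tool pointing down it reaches from about 0.4 to 0.875 m from the base axis. Payload 6.5 kg.
Tool frame: the origin (TCP) lies midway between the tips of the shut fingers; the grasp point (between the pads) lies 19 mm behind it; z points along the fingers, x is the direction in which the jaws open and shut, and the axes are right-handed (so a half turn about z gives the same grasp; the last joint's range is limited). The gripper opens to 85 mm and grips with 20 to 120 N. Pads are 22 mm wide; open, the fingers measure 114 mm over their backs; the gripper's body (76 mm by 85 mm) begins 54 mm behind the grasp point. The pads swing forward as they close: fully open they stand 13 mm farther back than shut.
Start: joints at [1.245, 0.536, -0.004, 1.538, 0.003, 1.067, -0.071], TCP at [0.167, -0.628, 0.231] pointing down, gripper open.
Joint ranges: [-2.7, 2.7], [-0.37, 2.16], [-1.27, 1.26], [0.24, 2.4], [-1.31, 4.45], [0.19, 1.91], [-2.76, 2.76]. Speed limits (rad/s): [2.39, 2.39, 3.14, 3.14, 3.14, 3.14, 3.14].

## Interface

Orientations are given as a 3x3 rotation matrix whose columns are the frame's x, y, z axes.
In Python, from station import arm gives the robot as it stands. The module is installed in compiled form; this text tells all that it offers.
- The arm moves only by the shell command python3 -m pendant 'ROWS' [FORCE]. ROWS is JSON, a list of rows, each an object of numbers: "grip": the opening, from 0 (shut) to 1 (fully open); "tx", "ty", "tz": the shift along the world's x, y, z in cm; "rx", "ry", "rz": the turn, a rotation vector about the world's x, y, z in rad. In form: [{"grip": .., "tx": .., "ty": .., "tz": .., "rx": .., "ry": .., "rz": ..}, ...]. A call has exactly 5 rows; each row shifts and turns the commanded pose from where the row before left it; what a row does not reach is not made up. A row lasts 1/8 s, in which the tool goes at most 62.5 mm and 10.7 degrees, less where a joint would pass 70% of its speed; a pose out of reach is approached as far as the arm can. A call with a gripper value outside its range is refused whole. The fingers move at their own pace and stop on an object; FORCE is the grip in N (left out, the last holds). Time passes only in rows, so rows that do not move let the fingers close, or fill a call up. It gives the time, the measured TCP pose, the force and the opening at its end, in the units of the state.
- arm.sense(): the state, without advancing time (a new reading comes with each control period).
- arm.camera(name): name is "scene" or "top" or "wrist"; returns a dict with "img" (480x640x3 uint8, red, green, blue), "fx", "fy", "cx", "cy" (pixels), "R" (3x3) and "t" (3): a world point X has camera coordinates R X + t; the wrist camera has in their place "T_tool_cam" (4x4, takes a point from camera to tool coordinates, whose origin is the TCP and whose axes are the tool frame's). Camera axes: x right, y down, z forward; pixel columns grow to the right and rows downward; lengths in m; the calibration is good to about 2 mm. A picture is of the moment at which its call begins: read the wrist's pose just before it. There is no depth.
- arm.sign_off(): hands the job in, once; it reports no verdict.
The state is a dict: "clock": time; "qpos": joint angles; "qd": joint speeds; "tau": joint torques, N m; "tcp_pos": TCP position; "ee_rot": TCP orientation; "wrist_force": force on the tool from outside, world axes, zero at the start; "torque": the same for the moment, N m; "gripper_width": finger opening in m.
Only numpy, scipy, OpenCV 4.12 (cv2) and the standard library are available. Lean on these libraries where they do the work, as an engineer would, in place of code of your own. Each camera call takes 0.05 s, during which the arm holds its last target.

## Task

Three filter frames lie loosely stacked in the black magazine of the microscope lamp, with their pin holes out of line. Take the red-knobbed locking pin out of its grey stand and pass it down through all three frames into the hole in the magazine floor, feeling for the hidden lower holes and sliding the frames into line with the pin, until its collar sits flat on the top frame. Never press hard on the stack (the filters are glass), keep all three frames in the magazine, let go at the end, and leave the other things on the bench where they are.

Things in the scene. Friction and masses are not known exactly. Their poses are not given: they have to be found in the camera images.
- pin_knob (a point): Locking pin, loose, about 60 g, hanging upright in the stand, turned any way: centre of its red four-sided knob (18 x 18 mm, 38 mm tall, flats facing this point's x and y; z up the pin). Below it is a steel collar, 26 mm diameter, 4 mm thick, its underside 23 mm below this point, then the shank. Grip the flats here or a little higher, finger ends above the collar.
- pin_tip (a point): Centre of the pin's lower end face, 61 mm below pin_knob, 38 mm below the collar's underside; z up the pin. The shank is steel, 10 mm diameter; its lowest 10 mm taper to a flat 5 mm tip, so it slips into a hole up to about 3 mm off and draws that frame along.
- pin: The same locking pin; origin at the centre of its tip's end face (the same point as pin_tip), z up the pin.
- pin_stand: Grey block, fixed, 56 x 56 x 46 mm high, origin at the centre of its underside. The pin hangs by its collar in a 13 mm vertical through hole in the middle of its top.
- magazine: Black filter magazine, fixed to the bench, 115 mm (its x) x 62 mm (its y), 41 mm high, origin at the centre of its underside. An open-topped pocket, 99 mm along x by 46.4 mm along y, its floor 18 mm above the bench, holds three frames lying flat on one another, which can slide only along the magazine's x.
- pocket (a point): Centre of the magazine's pocket floor, axes as the magazine's. Three frames lie on it: aluminium plates 80 x 44 x 8 mm, about 75 g, each with a round filter towards +x and a 12 mm pin hole 20 mm from its middle towards -x. The middle and lowest frames are hidden and not measured: each starts up to 8 mm off its aligned place along x, to either side, and can slide 9.5 mm either way.
- magazine_hole (a point): Centre of the mouth of the 12 mm vertical through hole in the pocket floor (18 mm above the bench, 18 mm deep), axes as the magazine's. The tops of the low, middle and top frames lie 8, 16 and 24 mm above it. With the pin fully home, its tip is 14 mm below this point.
- frame_top_hole (a point): Centre of the upper mouth of the 12 mm pin hole in the top frame (green filter), which starts up to 6 mm off along the magazine's x; x along the frame's 80 mm length, z up.
- spare_frame: Bystander: a loose spare frame with a red filter, 80 x 44 x 8 mm, lying on the bench, origin at its underside's centre.
- oil_bottle: Bystander: small amber bottle, 34 mm diameter, 75 mm tall, origin at its underside.
- dropper: Bystander: amber dropper bottle with a white nozzle, 38 mm diameter, 145 mm tall, origin at its underside.
- slide_box: Bystander: blue slide box, 85 x 130 x 34 mm, origin at its underside.
- petri_dish: Bystander: shallow glass dish, 90 mm diameter, 15 mm tall, origin at its underside.
- lens_brush: Bystander: wooden-handled lens brush, 142 mm long, 14 mm wide, lying on the bench.
- objective: Bystander: steel microscope objective with a yellow ring, 30 mm diameter, 46 mm tall, origin at its underside.

How it is judged:
On the way, in this order (a step that is already met when the one before it is completed fails the run):
1. the pin is lifted clear of its stand (z of pin_tip in the frame of pin_stand above 0.048 m), for 0.1 s.
2. the pin's tip is in the top frame's hole (z of pin_tip in the frame of frame_top_hole below -0.004 m and horizontal distance between pin_tip and frame_top_hole below 0.006 m), for 0.1 s.
At the end, for the whole second after the job is handed in: Pin upright (0.1 rad), at rest and released in the magazine's floor hole: tip within 3 mm of the hole's axis and at least 11.5 mm below the floor (fully home: 14 mm); the top frame flat (0.06 rad), its top 22.5 to 26 mm above the floor, so all three frames are on the pin (z of pin_tip in the frame of magazine_hole below -0.0115 m and horizontal distance between pin_tip and magazine_hole below 0.003 m and angle between pin_tip's own z axis and vertical below 0.1 rad and z of frame_top_hole in the frame of magazine_hole between 0.0225 and 0.026 m and angle between frame_top_hole's own z axis and vertical below 0.06 rad and linear speed of pin below 0.01 m/s and not (contact force between the fingers and pin above 0.05 N)); the robot touches nothing.
It fails at once if the magazine, with the stack in it, is pressed with more than 35 N (contact force between magazine and anything else above 35 N).
It fails at once if the top frame is lifted out of the magazine (z of frame_top_hole in the frame of magazine_hole above 0.034 m).
It fails at once if a bystander (spare frame, bottle, dropper, slide box, dish, brush or objective) is moved more than 20 mm (distance of any of spare_frame, oil_bottle, dropper, slide_box, petri_dish, lens_brush, objective from where it was at the start of the episode above 0.02 m).
It also fails if it takes over 72 s, if anything falls off the work surface, if the arm or the gripper's body presses on something with over 40 N, if the wrist force passes 120 N, or if a joint passes its speed limit or range.

## Working session

There is one attempt and no reset: what is moved stays moved. The work goes in short steps, Python scripts to look and compute and a shell command to move; the robot and the scene stay as the last step left them, time stands still between calls to the robot, and variables do not carry over. Pictures are saved under pics/ and viewed, and the job is handed in when it is done.

```bash
mkdir -p pics
python3 - <<'E'
from station import arm
import cv2
s=arm.sense(); print(s['clock'],s['tcp_pos'],s['ee_rot'],s['wrist_force'],s['gripper_width'])
for n in ['scene','top','wrist']:
    c=arm.camera(n); cv2.imwrite(f'pics/{n}0.png',c['img'][:,:,::-1])
    print(n,{k:v for k,v in c.items() if k!='img'})
E
```

```text
0.0 [ 0.16680056 -0.62757754  0.23040872] [[ 2.56920007e-01 -9.66432514e-01 -5.53088853e-04]
 [-9.66431084e-01 -2.56920580e-01  1.66578560e-03]
 [-1.75196927e-03  1.06548613e-04 -9.99998460e-01]] [-0.31755775 -0.36585266 -0.38943199] 0.08548897482022198
scene {'fx': 448.2318323955378, 'fy': 448.2318323955378, 'cx': 320.9721625225367, 'cy': 245.30847701446115, 'R': array([[-0.62879218,  0.77736825, -0.01786036],
       [ 0.48672003,  0.37557398, -0.78870007],
       [-0.6064025 , -0.50462144, -0.61451868]]), 't': array([ 0.37075422, -0.25527817,  1.31762243])}
top {'fx': 459.98457032056814, 'fy': 459.98457032056814, 'cx': 319.5423651499502, 'cy': 234.78975448664508, 'R': array([[-0.01893332, -0.99971763, -0.01435913],
       [-0.99419116,  0.02034667, -0.10568801],
       [ 0.10595033,  0.01227469, -0.99429566]]), 't': array([0.02161129, 0.61595677, 1.15574341])}
wrist {'fx': 431.9989083614326, 'fy': 431.9989083614326, 'cx': 314.24409229766286, 'cy': 241.5828676598519, 'T_tool_cam': array([[ 9.99999713e-01,  4.75093376e-04,  5.90683438e-04,
         1.16712105e-03],
       [-6.26168119e-04,  9.56895505e-01,  2.90431747e-01,
        -7.35259507e-02],
       [-4.27240128e-04, -2.90432034e-01,  9.56895528e-01,
        -1.43047947e-01],
       [ 0.00000000e+00,  0.00000000e+00,  0.00000000e+00,
         1.00000000e+00]])}
```

View pics/scene0.png

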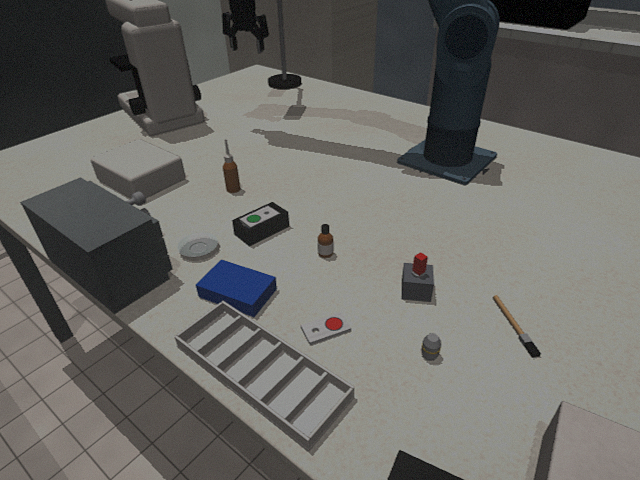

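View pics/top0.png

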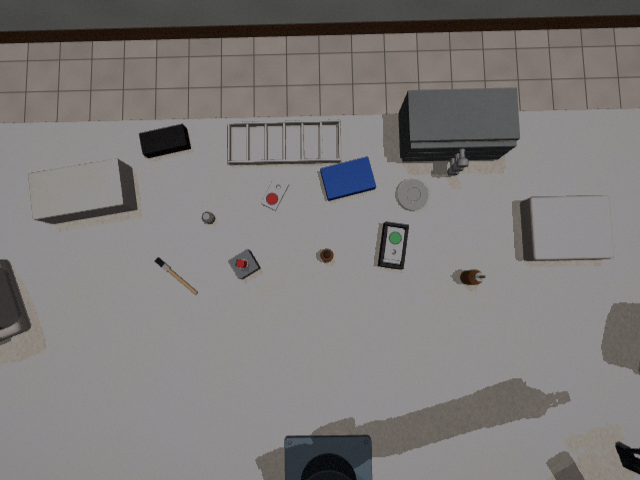

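View pics/wrist0.png

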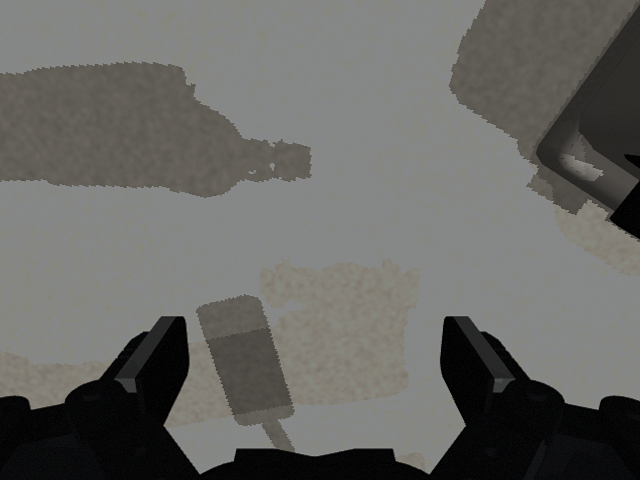

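The scene view shows the stand with its red knob near (420,265) and the magazine near (262,222). In the top view they are at (243,264) and (394,245). I'll zoom in on both.

```bash
python3 - <<'E'
import cv2,numpy as np
t=cv2.imread('pics/top0.png'); s=cv2.imread('pics/scene0.png')
def c(i,x,y,w,h): return cv2.resize(i[y:y+h,x:x+w],(400,300),interpolation=cv2.INTER_CUBIC)
cv2.imwrite('pics/z0.png',np.vstack([np.hstack([c(t,213,242,60,45),c(t,354,215,80,60)]),np.hstack([c(s,380,240,80,60),c(s,222,193,80,60)])]))
E
cat > h.py <<'E'
import numpy as np
from scipy.optimize import least_squares
CAM={'scene':(448.2318,320.972,245.308,np.array([[-0.62879218,0.77736825,-0.01786036],[0.48672003,0.37557398,-0.78870007],[-0.6064025,-0.50462144,-0.61451868]]),np.array([0.37075422,-0.25527817,1.31762243])),
'top':(459.98457,319.5424,234.78975,np.array([[-0.01893332,-0.99971763,-0.01435913],[-0.99419116,0.02034667,-0.10568801],[0.10595033,0.01227469,-0.99429566]]),np.array([0.02161129,0.61595677,1.15574341]))}
def proj(n,X):
    f,cx,cy,R,t=CAM[n]; p=R@np.asarray(X)+t; return np.array([f*p[0]/p[2]+cx,f*p[1]/p[2]+cy])
def back(n,uv,z):
    f,cx,cy,R,t=CAM[n]; d=R.T@np.array([(uv[0]-cx)/f,(uv[1]-cy)/f,1]); o=-R.T@t
    return o+d*(z-o[2])/d[2]
def wrist(c,s,uv,z):
    T=c['T_tool_cam']; d=np.array([(uv[0]-c['cx'])/c['fx'],(uv[1]-c['cy'])/c['fy'],1])
    R=np.array(s['ee_rot']); o=R@T[:3,3]+s['tcp_pos']; d=R@T[:3,:3]@d
    return o+d*(z-o[2])/d[2]
E
```

```text
(no output)
```

View pics/z0.png

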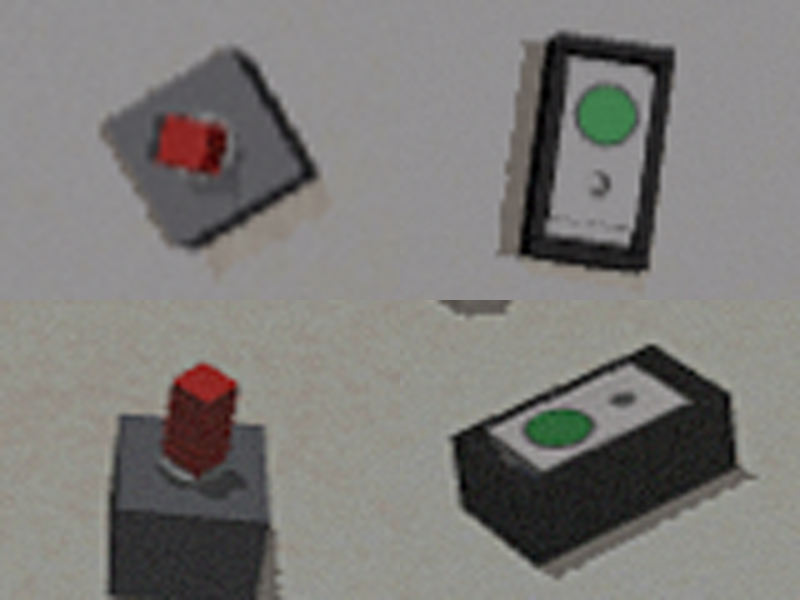

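The top crop puts the knob top near (240,262.7). The magazine rim corners are about (385,222), (409,224), (404,269) and (378,266), with the top frame's hole at about (394,252). Next I'll compute positions.

Run:
```python
from h import *
print('knobtop',back('top',(240,262.7),.088), 'scene',back('scene',(380+203*.2,240+80*.2),.088))
for uv in [(385.4,221.6),(408.8,224.4),(403.6,269),(378.4,265.6)]: print(back('top',uv,.041))
print('tophole',back('top',(394,215+183*.2),.042),back('scene',(222+224*.2,193+99*.2),.042))
print('filter',back('top',(354+206*.2,215+113*.2),.042),back('scene',(222+160*.2,193+128*.2),.042))
```

```text
knobtop [0.54552365 0.20523276 0.088     ] scene [0.54898079 0.20557488 0.088     ]
[ 0.64598961 -0.16040595  0.041     ]
[ 0.63749824 -0.22004731  0.041     ]
[ 0.52368215 -0.20238585  0.041     ]
[ 0.53354408 -0.13880119  0.041     ]
tophole [ 0.5683359  -0.17951352  0.042     ] [ 0.57251149 -0.17334322  0.042     ]
filter [ 0.60410293 -0.18386393  0.042     ] [ 0.6071369 -0.1798453  0.042    ]
```

```bash
python3 -m pendant '[{"grip":1,"tx":4.3,"ty":4.4,"tz":0},{"grip":1,"tx":4.3,"ty":4.4},{"grip":1,"tx":4.3,"ty":4.4},{"grip":1,"tx":4.3,"ty":4.4},{"grip":1,"tx":4.3,"ty":4.4}]'
python3 -m pendant '[{"grip":1,"tx":4.3,"ty":4.4,"tz":0},{"grip":1,"tx":4.3,"ty":4.4},{"grip":1,"tx":4.3,"ty":4.4},{"grip":1,"tx":4.3,"ty":4.4},{"grip":1,"tx":4.3,"ty":4.4}]'
python3 - <<'E'
from station import arm
import cv2,pickle
s=arm.sense();c=arm.camera('wrist'); cv2.imwrite('pics/w1.png',c['img'][:,:,::-1]); pickle.dump((s,c),open('w1.pkl','wb'))
print(s['clock'],s['tcp_pos'],s['ee_rot'],s['qpos'])
E
```

```text
0.15 [ 0.16684772 -0.6276923   0.2305972 ] [[ 2.57001936e-01 -9.66410772e-01 -4.74385940e-04]
 [-9.66409867e-01 -2.57002347e-01  1.32767475e-03]
 [-1.40499748e-03  1.17236273e-04 -9.99999006e-01]] [ 1.24477059  0.53700883 -0.00443854  1.53866247  0.00261371  1.06733688
 -0.07118476]invalid input at $[0]: expected keys grip, tx, ty, tz, rx, ry, rz
invalid input at $[0]: expected keys grip, tx, ty, tz, rx, ry, rz
```

View pics/w1.png

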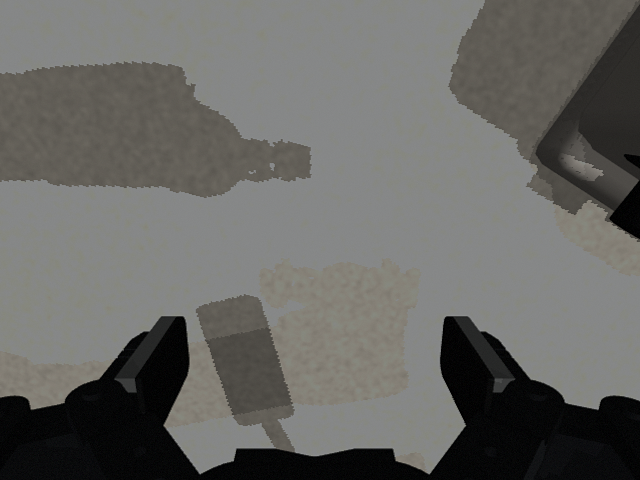

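The call was refused because every row needs all seven keys. The picture is the same as before, and the arm has not moved.

```bash
python3 -m pendant '[{"grip":1,"tx":4.3,"ty":4.4,"tz":0,"rx":0,"ry":0,"rz":0},{"grip":1,"tx":4.3,"ty":4.4,"tz":0,"rx":0,"ry":0,"rz":0},{"grip":1,"tx":4.3,"ty":4.4,"tz":0,"rx":0,"ry":0,"rz":0},{"grip":1,"tx":4.3,"ty":4.4,"tz":0,"rx":0,"ry":0,"rz":0},{"grip":1,"tx":4.3,"ty":4.4,"tz":0,"rx":0,"ry":0,"rz":0}]'
python3 -m pendant '[{"grip":1,"tx":4.3,"ty":4.4,"tz":0,"rx":0,"ry":0,"rz":0},{"grip":1,"tx":4.3,"ty":4.4,"tz":0,"rx":0,"ry":0,"rz":0},{"grip":1,"tx":4.3,"ty":4.4,"tz":0,"rx":0,"ry":0,"rz":0},{"grip":1,"tx":4.3,"ty":4.4,"tz":0,"rx":0,"ry":0,"rz":0},{"grip":1,"tx":4.3,"ty":4.4,"tz":0,"rx":0,"ry":0,"rz":0}]'
python3 - <<'E'
from station import arm
import cv2,pickle
s=arm.sense();c=arm.camera('wrist'); cv2.imwrite('pics/w2.png',c['img'][:,:,::-1]); pickle.dump((s,c),open('w2.pkl','wb'))
print(s['clock'],s['tcp_pos'],s['ee_rot'],s['qpos'],s['qd'])
E
```

```text
clock: 0.82
tcp_pos: [0.3831, -0.4066, 0.2314]
ee_rot: [[0.257, -0.966, 0.0], [-0.966, -0.257, -0.0], [0.0, -0.0, -1.0]]
wrist_force: [1.3, -0.3, -0.0]
gripper_width: 0.0852
clock: 1.45
tcp_pos: [0.5981, -0.1868, 0.2313]
ee_rot: [[0.257, -0.967, -0.0], [-0.967, -0.257, -0.0], [0.0, 0.0, -1.0]]
wrist_force: [0.7, -0.9, -0.4]
gripper_width: 0.0856
1.45 [ 0.59806683 -0.18677924  0.23125201] [[ 2.56644353e-01 -9.66505907e-01 -9.28214069e-05]
 [-9.66505888e-01 -2.56644325e-01 -2.43229621e-04]
 [ 2.11260778e-04  1.52135945e-04 -9.99999966e-01]] [ 0.35447637  0.50348415 -0.17387486  1.59630345  0.09665753  1.05026298
 -1.15761453] [-0.68548317  0.35622933 -0.06829119 -0.5689419   0.09037951  0.21821314
 -0.74909159]
```

View pics/w2.png

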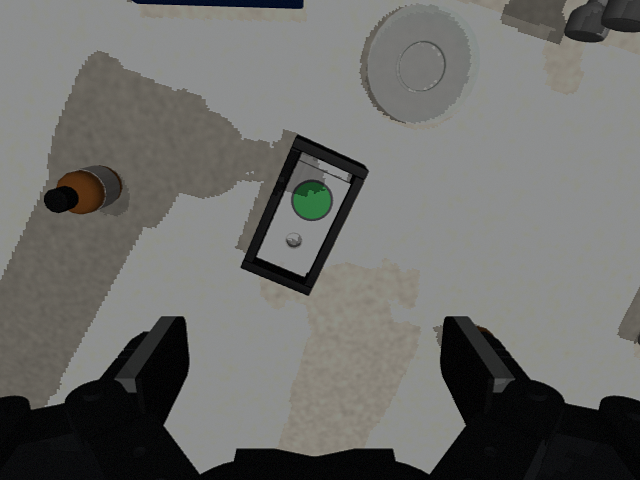

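The wrist view shows the magazine with corners at about (295,137), (367,170), (308,293) and (242,267), and the hole at (293,240). I'll zoom in for accuracy.

Run:
```python
import cv2
i=cv2.imread('pics/w2.png')[120:305,220:400]
cv2.imwrite('pics/z2.png',cv2.resize(i,None,fx=3.2,fy=3.2,interpolation=cv2.INTER_CUBIC))
```

```text
(no output)
```

View pics/z2.png

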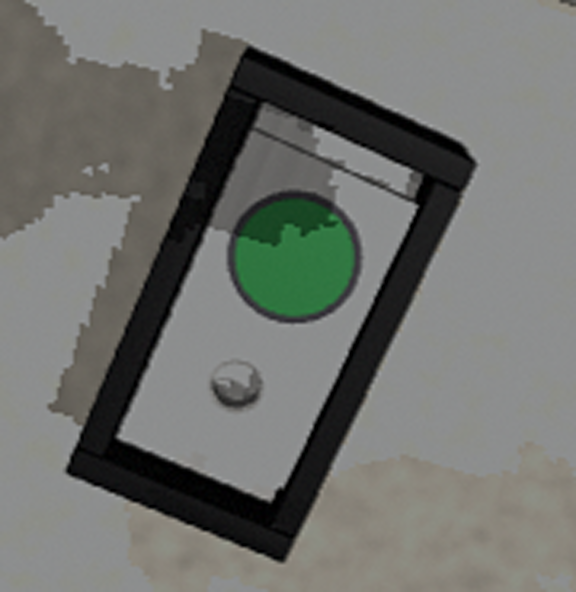

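The middle frame shows beyond the top frame's +x end. I'll drop the camera straight above the hole for a closer view.

```bash
python3 -m pendant '[{"grip":1,"tx":-2.5,"ty":-0.3,"tz":-2.75,"rx":0,"ry":0,"rz":0},{"grip":1,"tx":-2.5,"ty":-0.3,"tz":-2.75,"rx":0,"ry":0,"rz":0},{"grip":1,"tx":-2.5,"ty":-0.3,"tz":-2.75,"rx":0,"ry":0,"rz":0},{"grip":1,"tx":-2.5,"ty":-0.3,"tz":-2.75,"rx":0,"ry":0,"rz":0},{"grip":1,"tx":0,"ty":0,"tz":0,"rx":0,"ry":0,"rz":0}]'
python3 - <<'E'
from station import arm
import cv2,pickle
s=arm.sense();c=arm.camera('wrist'); cv2.imwrite('pics/w3.png',c['img'][:,:,::-1]); pickle.dump((s,c),open('w3.pkl','wb'))
print(s['clock'],s['tcp_pos'],s['wrist_force'])
E
```

```text
clock: 2.12
tcp_pos: [0.4934, -0.2004, 0.1195]
ee_rot: [[0.255, -0.967, -0.006], [-0.967, -0.255, 0.001], [-0.003, 0.005, -1.0]]
wrist_force: [0.6, -0.5, 0.6]
gripper_width: 0.0858
2.125 [ 0.49341909 -0.20043743  0.11945049] [ 0.57328063 -0.48173185  0.6058998 ]
```

View pics/w3.png

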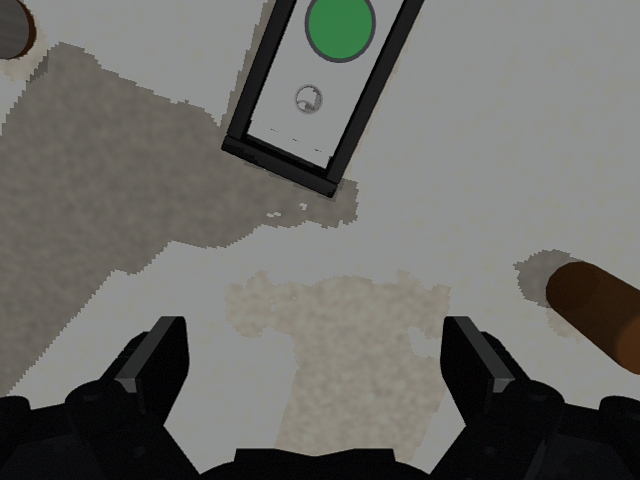

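The hole is at about (309,99), and the near magazine corners at about (222,148) and (334,196). The dropper, on the right, is clear of the gripper.

Run:
```python
import cv2,numpy as np
i=cv2.imread('pics/w3.png')
a=cv2.resize(i[60:210,210:390],None,fx=4.4,fy=4.0,interpolation=cv2.INTER_CUBIC)
cv2.imwrite('pics/z3.png',np.clip(a.astype(float)*1.5,0,255).astype(np.uint8))
b=cv2.resize(i[80:118,290:328],(600,600),interpolation=cv2.INTER_CUBIC)
cv2.imwrite('pics/z3b.png',np.clip(b.astype(float)*1.5,0,255).astype(np.uint8))
```

```text
(no output)
```

View pics/z3.png

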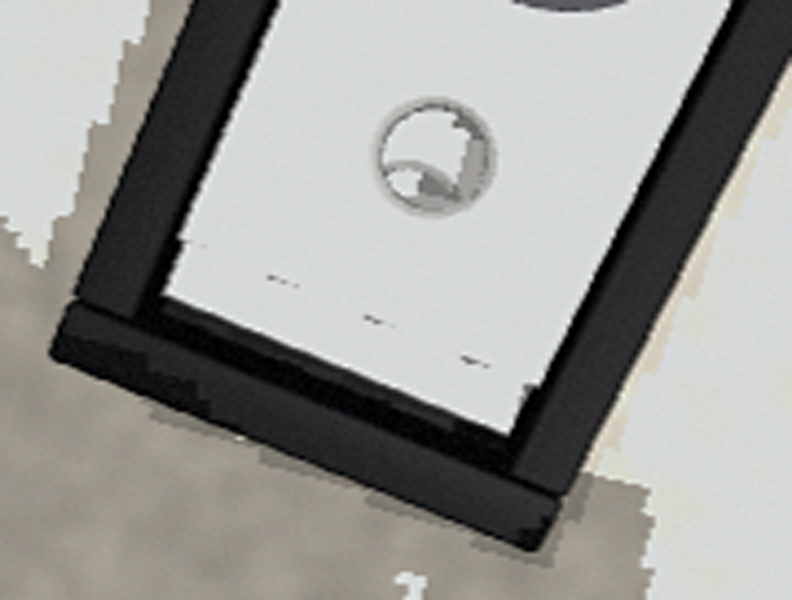

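View pics/z3b.png

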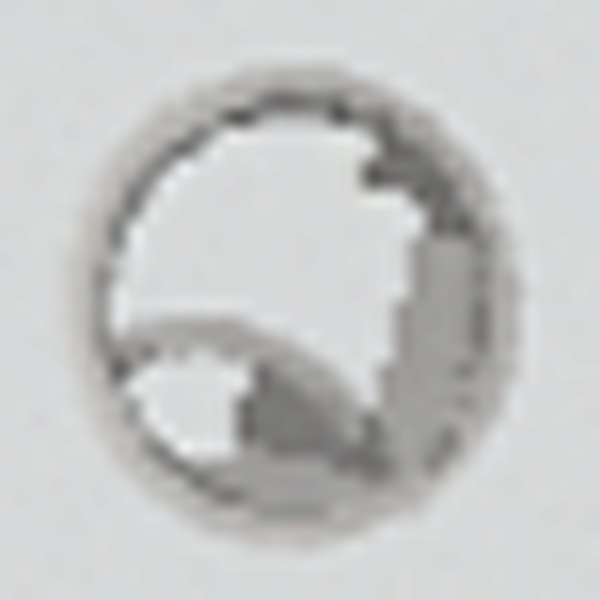

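Run:
```python
import pickle
from h import *
s,c=pickle.load(open('w3.pkl','rb'))
W=lambda x,y,z: wrist(c,s,(210+x/4.4,60+y/4.0),z)
P={k:W(*v) for k,v in dict(nL=(50,355,.041),nR=(535,550,.041),iL=(78,300,.041),iR=(562,495,.041),hole=(435,157,.042),topeL=(185,243,.042),tope2=(375,320,.042),mideL=(165,298,.034),mideR=(510,435,.034)).items()}
P['hole2']=wrist(c,s,(290+297*38/600,80+307*38/600),.042)
P['midholefar']=wrist(c,s,(290+200*38/600,80+320*38/600),.034)
s2,c2=pickle.load(open('w2.pkl','rb'))
V=lambda x,y,z: wrist(c2,s2,(220+x/3.2,120+y/3.2),z)
P.update({k:V(*v) for k,v in dict(w2nL=(68,470,.041),w2nR=(285,560,.041),w2fL=(241,62,.041),w2fR=(470,178,.041),w2hole=(236,384,.042),w2filt=(294,257,.042),w2topfar=(335,165,.042),w2lowfar=(340,143,.026),w2midfar=(340,143,.034)).items()})
u=P['nR']-P['nL']; 
print('width',np.hypot(*u[:2]),'yaw from near edge',np.degrees(np.arctan2(u[0],-u[1]) )) 
ed=(P['nL']+P['nR'])/2; fd=(P['w2fL']+P['w2fR'])/2; d=fd-(P['w2nL']+P['w2nR'])/2
print('long',np.hypot(*d[:2]),np.degrees(np.arctan2(d[1],d[0])))
f=P['w2filt']-P['w2hole'];print('filt yaw',np.degrees(np.arctan2(f[1],f[0])))
for k,v in P.items(): print(k,np.round(v,4))
yaw=np.arctan2(d[1],d[0]); ex=np.array([np.cos(yaw),np.sin(yaw)]); ey=np.array([-ex[1],ex[0]])
for k,v in P.items(): q=v[:2]-ed[:2]; print(k,'mag from near edge mid: x %.1f y %.1f'%(1000*q@ex,1000*q@ey))
print(ed)
```

```text
width 0.06097581766354157 yaw from near edge -9.207982673771905
long 0.11064962484015123 -9.252127110881869
filt yaw -9.381926222481932
nL [ 0.5346 -0.1424  0.041 ]
nR [ 0.5249 -0.2026  0.041 ]
iL [ 0.5421 -0.1441  0.041 ]
iR [ 0.5326 -0.2037  0.041 ]
hole [ 0.5687 -0.1789  0.042 ]
topeL [ 0.5519 -0.1545  0.042 ]
tope2 [ 0.5484 -0.1773  0.042 ]
mideL [ 0.5442 -0.1527  0.034 ]
mideR [ 0.5376 -0.1962  0.034 ]
hole2 [ 0.5686 -0.1789  0.042 ]
midholefar [ 0.5676 -0.1759  0.034 ]
w2nL [ 0.5353 -0.1429  0.041 ]
w2nR [ 0.5254 -0.2031  0.041 ]
w2fL [ 0.6457 -0.1608  0.041 ]
w2fR [ 0.6335 -0.2208  0.041 ]
w2hole [ 0.569  -0.1789  0.042 ]
w2filt [ 0.6041 -0.1847  0.042 ]
w2topfar [ 0.6282 -0.1885  0.042 ]
w2lowfar [ 0.6318 -0.1892  0.026 ]
w2midfar [ 0.6327 -0.1887  0.034 ]
nL mag from near edge mid: x -0.0 y 30.5
nR mag from near edge mid: x 0.0 y -30.5
iL mag from near edge mid: x 7.6 y 29.9
iR mag from near edge mid: x 7.8 y -30.4
hole mag from near edge mid: x 39.5 y -0.1
topeL mag from near edge mid: x 19.0 y 21.3
tope2 mag from near edge mid: x 19.2 y -1.7
mideL mag from near edge mid: x 11.0 y 21.9
mideR mag from near edge mid: x 11.5 y -22.2
hole2 mag from near edge mid: x 39.4 y -0.1
midholefar mag from near edge mid: x 37.9 y 2.7
w2nL mag from near edge mid: x 0.7 y 30.1
w2nR mag from near edge mid: x 0.6 y -30.9
w2fL mag from near edge mid: x 112.5 y 30.1
w2fR mag from near edge mid: x 110.1 y -31.0
w2hole mag from near edge mid: x 39.8 y -0.0
w2filt mag from near edge mid: x 75.3 y -0.1
w2topfar mag from near edge mid: x 99.8 y 0.0
w2lowfar mag from near edge mid: x 103.4 y -0.1
w2midfar mag from near edge mid: x 104.2 y 0.5
[ 0.52975408 -0.17247774  0.041     ]
```

The layout along the magazine's x, measured from its near outer edge:

| Item | Hole position (mm) | Offset from aligned (mm) |
|---|---|---|
| Floor hole | 37.5 | 0 |
| Top frame | 39.5 | +2 |
| Middle frame | about 31.5 | about −6 |
| Low frame | about 43.4 | about +6 |

Now I'll go to the pin.

```bash
python3 -m pendant '[{"grip":1,"tx":0.4,"ty":5.6,"tz":2,"rx":0,"ry":0,"rz":0},{"grip":1,"tx":0.4,"ty":5.6,"tz":2,"rx":0,"ry":0,"rz":0},{"grip":1,"tx":0.4,"ty":5.6,"tz":2,"rx":0,"ry":0,"rz":0},{"grip":1,"tx":0.4,"ty":5.6,"tz":2,"rx":0,"ry":0,"rz":0},{"grip":1,"tx":0.4,"ty":5.6,"tz":0,"rx":0,"ry":0,"rz":0}]'
python3 -m pendant '[{"grip":1,"tx":0.4,"ty":5.6,"tz":0,"rx":0,"ry":0,"rz":0},{"grip":1,"tx":0.3,"ty":5.6,"tz":0,"rx":0,"ry":0,"rz":0},{"grip":1,"tx":0,"ty":0.8,"tz":-1,"rx":0,"ry":0,"rz":0},{"grip":1,"tx":0,"ty":0,"tz":0,"rx":0,"ry":0,"rz":0},{"grip":1,"tx":0,"ty":0,"tz":0,"rx":0,"ry":0,"rz":0}]'
python3 - <<'E'
from station import arm
import cv2,pickle
s=arm.sense();c=arm.camera('wrist'); cv2.imwrite('pics/w4.png',c['img'][:,:,::-1]); pickle.dump((s,c),open('w4.pkl','wb'))
print(s['clock'],s['tcp_pos'],s['wrist_force'],s['qpos'])
E
```

```text
clock: 2.8
tcp_pos: [0.52, 0.083, 0.2049]
ee_rot: [[0.257, -0.966, 0.007], [-0.966, -0.257, 0.002], [0.0, -0.007, -1.0]]
wrist_force: [0.3, 0.7, -0.3]
gripper_width: 0.085
clock: 3.42
tcp_pos: [0.5247, 0.1981, 0.1917]
ee_rot: [[0.255, -0.967, 0.001], [-0.967, -0.255, -0.001], [0.001, -0.0, -1.0]]
wrist_force: [-0.4, -1.0, 0.3]
gripper_width: 0.0852
3.425 [0.52473684 0.19805317 0.19171797] [-0.3953477  -1.01186319  0.33465378] [-0.22533855  0.4490729  -0.28062999  1.80209896  0.15400728  0.91146146
 -1.88756339]
```

View pics/w4.png

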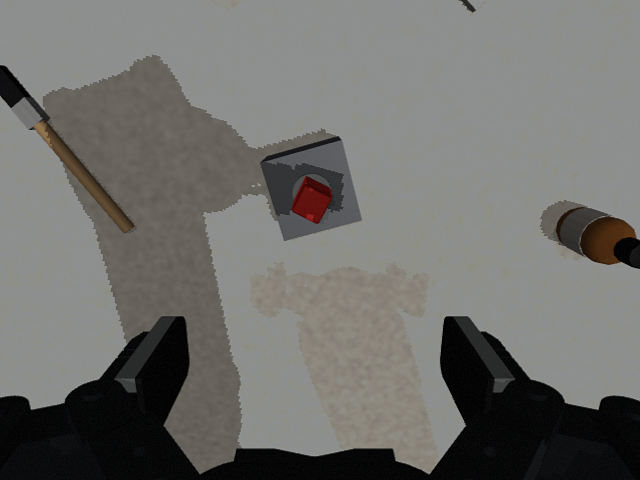

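Run:
```python
import cv2,numpy as np
i=cv2.imread('pics/w4.png')
b=cv2.resize(i[165:235,280:350],(600,600),interpolation=cv2.INTER_CUBIC)
cv2.imwrite('pics/z4.png',np.clip(b.astype(float)*1.5,0,255).astype(np.uint8))
```

```text
(no output)
```

View pics/z4.png

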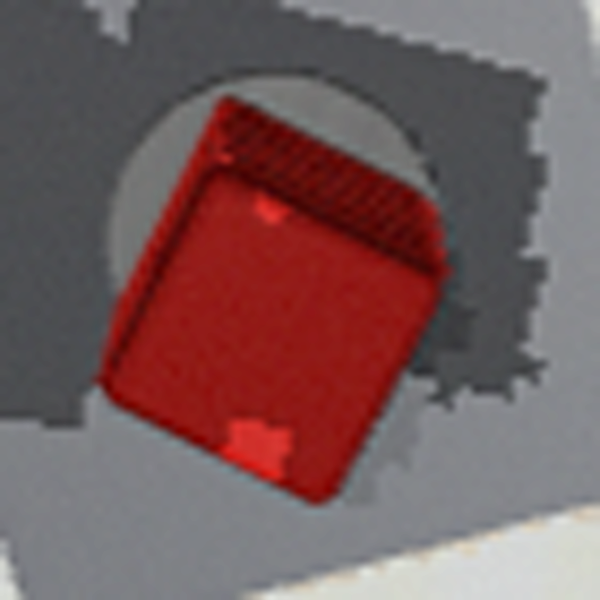

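The knob's top face has zoom corners at (213,170), (445,270), (325,503) and (103,382).

Run:
```python
import pickle
from h import *
s,c=pickle.load(open('w4.pkl','rb'))
W=lambda x,y,z: wrist(c,s,(280+x*70/600,165+y*70/600),z)
P=[W(x,y,.088) for x,y in [(213,170),(445,270),(325,503),(103,382)]]
P=np.array(P); print(P.mean(0)); 
for i in range(4):
    d=P[(i+1)%4]-P[i]; print(np.hypot(*d[:2]),np.degrees(np.arctan2(d[1],d[0])))
R=s['ee_rot'];print('toolx',np.degrees(np.arctan2(R[1][0],R[0][0])), s['tcp_pos'])
```

```text
[0.5456368  0.20364441 0.088     ]
0.017030745393457038 -98.7043231936701
0.01812209930353807 168.37119614474867
0.01736888575125725 75.44676424664242
0.01637054021605212 -12.810817345138082
toolx -75.25132611200847 [0.52473684 0.19805317 0.19171797]
```

```bash
python3 -m pendant '[{"grip":1,"tx":0.7,"ty":0.2,"tz":-2.5,"rx":0,"ry":0,"rz":-0.155},{"grip":1,"tx":0.7,"ty":0.2,"tz":-2.5,"rx":0,"ry":0,"rz":-0.155},{"grip":1,"tx":0.7,"ty":0.2,"tz":-2.0,"rx":0,"ry":0,"rz":-0.155},{"grip":1,"tx":0,"ty":0,"tz":0,"rx":0,"ry":0,"rz":0},{"grip":1,"tx":0,"ty":0,"tz":0,"rx":0,"ry":0,"rz":0}]'
python3 - <<'E'
from station import arm
import cv2,pickle
s=arm.sense();c=arm.camera('wrist'); cv2.imwrite('pics/w5.png',c['img'][:,:,::-1]); pickle.dump((s,c),open('w5.pkl','wb'))
print(s['clock'],s['tcp_pos'],s['ee_rot'],s['wrist_force'],s['qpos'])
E
```

```text
clock: 4.1
tcp_pos: [0.5454, 0.2053, 0.1222]
ee_rot: [[-0.202, -0.979, 0.001], [-0.979, 0.202, 0.0], [-0.0, -0.001, -1.0]]
wrist_force: [0.1, -0.8, 0.1]
gripper_width: 0.0853
4.1 [0.54543635 0.20528465 0.1222276 ] [[-2.01870294e-01 -9.79411847e-01  9.05080619e-04]
 [-9.79412193e-01  2.01870546e-01  1.95020117e-04]
 [-3.73714131e-04 -8.47078226e-04 -9.99999571e-01]] [ 0.0661138  -0.79186852  0.1302704 ] [-0.32086787  0.56614219 -0.15593425  1.79705181  0.11826094  0.78651265
 -2.31049306]
```

View pics/w5.png

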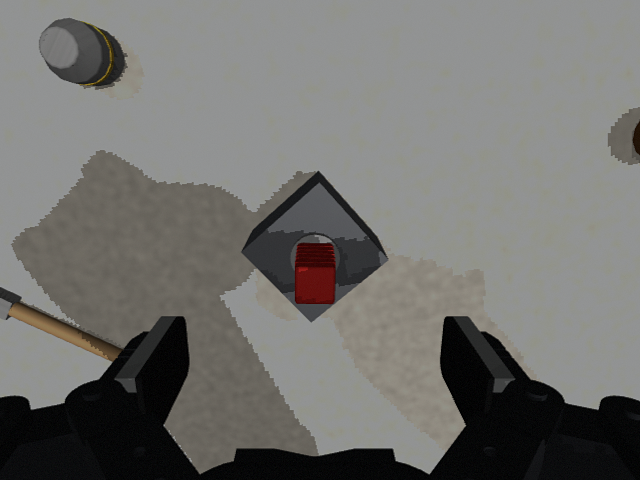

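The knob is square to the jaws, with its top face at about (296–336, 264–304), centred near column 315.

Run:
```python
import pickle
from h import *
s,c=pickle.load(open('w5.pkl','rb'))
print(wrist(c,s,(315.5,284.5),.088),s['tcp_pos'])
```

```text
[0.54556967 0.20329801 0.088     ] [0.54543635 0.20528465 0.1222276 ]
```

```bash
python3 -m pendant '[{"grip":1,"tx":0,"ty":-0.15,"tz":-2.3,"rx":0,"ry":0,"rz":0},{"grip":1,"tx":0,"ty":0,"tz":-2.3,"rx":0,"ry":0,"rz":0},{"grip":1,"tx":0,"ty":0,"tz":-2.3,"rx":0,"ry":0,"rz":0},{"grip":1,"tx":0,"ty":0,"tz":0,"rx":0,"ry":0,"rz":0},{"grip":1,"tx":0,"ty":0,"tz":0,"rx":0,"ry":0,"rz":0}]'
```

```text
clock: 4.78
tcp_pos: [0.5458, 0.2046, 0.0536]
ee_rot: [[-0.203, -0.979, 0.002], [-0.979, 0.203, 0.001], [-0.001, -0.001, -1.0]]
wrist_force: [1.0, 0.1, -0.2]
gripper_width: 0.085
```

```bash
python3 -m pendant '[{"grip":0,"tx":0,"ty":0,"tz":0,"rx":0,"ry":0,"rz":0},{"grip":0,"tx":0,"ty":0,"tz":0,"rx":0,"ry":0,"rz":0},{"grip":0,"tx":0,"ty":0,"tz":0,"rx":0,"ry":0,"rz":0},{"grip":0,"tx":0,"ty":0,"tz":0,"rx":0,"ry":0,"rz":0},{"grip":0,"tx":0,"ty":0,"tz":0,"rx":0,"ry":0,"rz":0}]' 80
python3 - <<'E'
from station import arm
import cv2,pickle
s=arm.sense();c=arm.camera('wrist'); cv2.imwrite('pics/w6.png',c['img'][:,:,::-1])
print(s['clock'],s['tcp_pos'],s['wrist_force'],s['torque'],s['gripper_width'])
E
```

```text
clock: 5.4
tcp_pos: [0.5453, 0.2044, 0.0526]
ee_rot: [[-0.204, -0.979, 0.001], [-0.979, 0.204, 0.0], [-0.0, -0.0, -1.0]]
wrist_force: [-0.2, -0.5, 3.4]
gripper_width: 0.0169
5.4 [0.54525998 0.20444932 0.05263323] [-0.22727409 -0.47793827  3.40765394] [-0.00999794  0.15793949  0.01036062] 0.016938765231123754
```

View pics/w6.png

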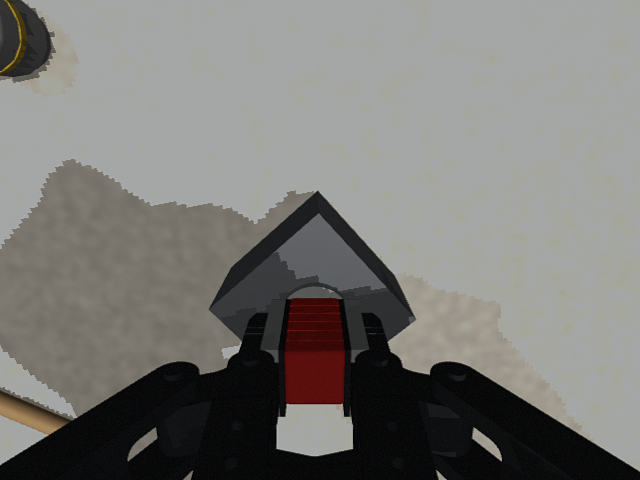

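The pin is held between the pads at 16.9 mm. Lifting.

```bash
python3 -m pendant '[{"grip":0,"tx":0,"ty":0,"tz":1.5,"rx":0,"ry":0,"rz":0},{"grip":0,"tx":0,"ty":0,"tz":2.5,"rx":0,"ry":0,"rz":0},{"grip":0,"tx":0,"ty":0,"tz":3,"rx":0,"ry":0,"rz":0},{"grip":0,"tx":0,"ty":0,"tz":3,"rx":0,"ry":0,"rz":0},{"grip":0,"tx":0,"ty":0,"tz":1,"rx":0,"ry":0,"rz":0}]'
python3 - <<'E'
from station import arm
import cv2,pickle
c=arm.camera('scene'); cv2.imwrite('pics/s7.png',cv2.resize(c['img'][200:320,360:520,::-1],None,fx=5,fy=5)[:600,:800])
E
```

```text
clock: 6.08
tcp_pos: [0.5459, 0.2047, 0.1646]
ee_rot: [[-0.204, -0.979, 0.003], [-0.979, 0.204, 0.001], [-0.002, -0.003, -1.0]]
wrist_force: [-0.9, 0.1, -0.8]
gripper_width: 0.0173
```

View pics/s7.png

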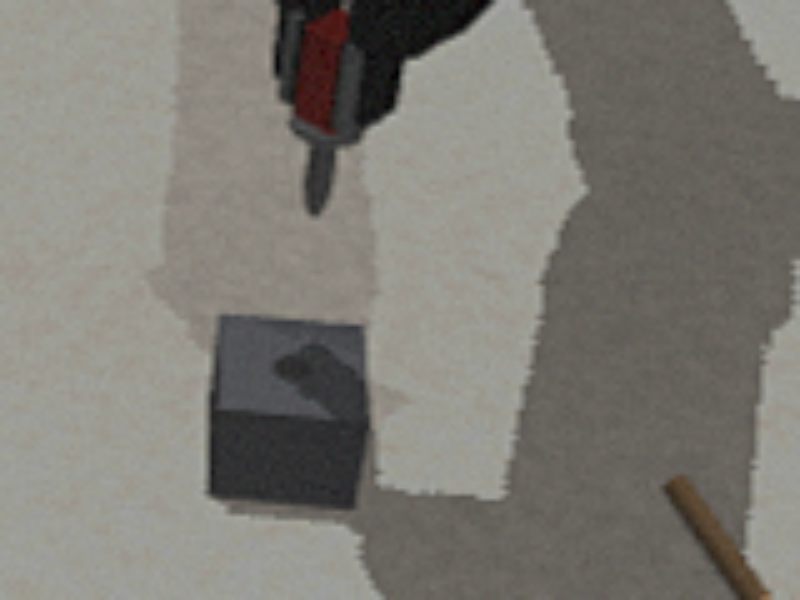

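The pin hangs straight below the jaws, well clear of the stand. Its tip is at about (423,243) in the scene image. Moving over the magazine.

```bash
python3 -m pendant '[{"grip":0,"tx":0.35,"ty":-5.5,"tz":0,"rx":0,"ry":0,"rz":0.01},{"grip":0,"tx":0.35,"ty":-5.5,"tz":0,"rx":0,"ry":0,"rz":0.01},{"grip":0,"tx":0.35,"ty":-5.5,"tz":0,"rx":0,"ry":0,"rz":0.01},{"grip":0,"tx":0.35,"ty":-5.5,"tz":0,"rx":0,"ry":0,"rz":0.01},{"grip":0,"tx":0.35,"ty":-5.5,"tz":0,"rx":0,"ry":0,"rz":0.005}]'
python3 -m pendant '[{"grip":0,"tx":0.35,"ty":-5.5,"tz":-1,"rx":0,"ry":0,"rz":0},{"grip":0,"tx":0.2,"ty":-5.4,"tz":-2,"rx":0,"ry":0,"rz":0},{"grip":0,"tx":0,"ty":0,"tz":-2,"rx":0,"ry":0,"rz":0},{"grip":0,"tx":0,"ty":0,"tz":0,"rx":0,"ry":0,"rz":0},{"grip":0,"tx":0,"ty":0,"tz":0,"rx":0,"ry":0,"rz":0}]'
python3 - <<'E'
from station import arm
import cv2,pickle
s=arm.sense();S={}
for n in ['scene','top','wrist']:
    S[n]=arm.camera(n)['img']; cv2.imwrite(f'pics/{n}8.png',S[n][:,:,::-1])
import numpy as np
a=cv2.resize(S['scene'][170:260,220:310,::-1],(400,400),interpolation=cv2.INTER_CUBIC)
b=cv2.resize(S['top'][205:285,354:434,::-1],(400,400),interpolation=cv2.INTER_CUBIC)
cv2.imwrite('pics/z8.png',np.hstack([a,b]))
print(s['clock'],s['tcp_pos'],s['ee_rot'],s['wrist_force'])
E
```

```text
clock: 6.75
tcp_pos: [0.5616, -0.0724, 0.1612]
ee_rot: [[-0.159, -0.987, -0.002], [-0.987, 0.159, 0.0], [0.0, 0.002, -1.0]]
wrist_force: [1.4, -0.8, -1.0]
gripper_width: 0.0171
clock: 7.38
tcp_pos: [0.5681, -0.1784, 0.1124]
ee_rot: [[-0.158, -0.987, -0.0], [-0.987, 0.158, 0.001], [-0.001, 0.0, -1.0]]
wrist_force: [-0.9, 0.5, -0.4]
gripper_width: 0.0166
7.375 [ 0.56812281 -0.17844747  0.11236765] [[-1.57820581e-01 -9.87467769e-01 -2.65254893e-04]
 [-9.87467578e-01  1.57820357e-01  7.19320332e-04]
 [-6.68443021e-04  3.75454159e-04 -9.99999706e-01]] [-0.8853346   0.48331838 -0.40747904]
```

View pics/z8.png

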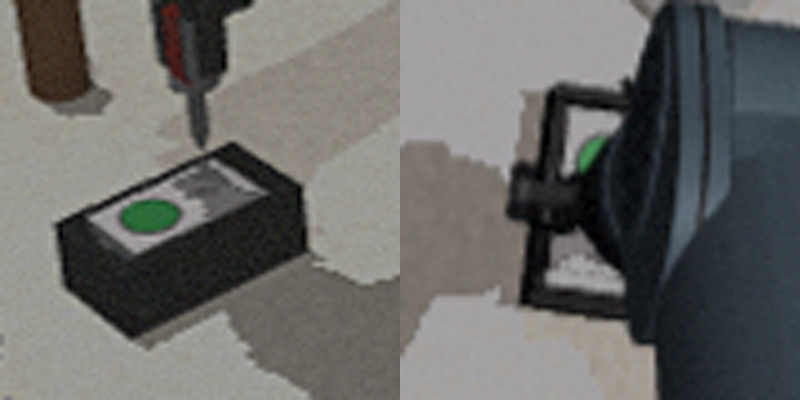

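View pics/wrist8.png

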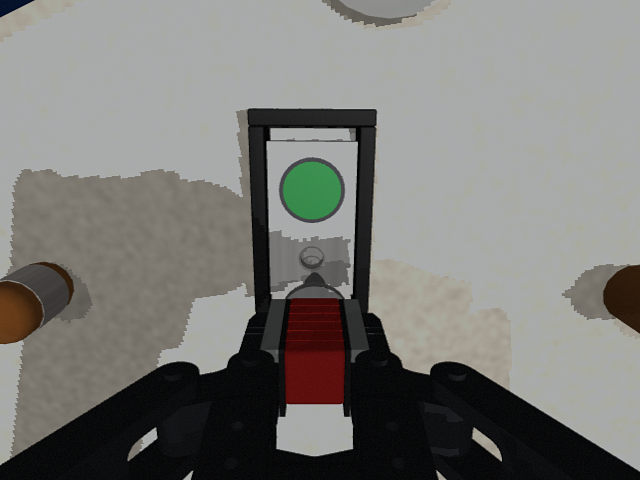

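The wrist view shows the pin tip at about (315,274) and the top frame's hole at about (312,258). I'll work out the offset.

Run:
```python
from h import *
import pickle,cv2
s,c=pickle.load(open('w5.pkl','rb'))
s=dict(tcp_pos=np.array([.56812,-.17845,.11237]),ee_rot=np.array([[-.15782,-.98747,0],[-.98747,.15782,.0007],[-.0007,.0004,-1]]))
print('hole',wrist(c,s,(312,257.5),.042))
for z in (.066,.068,.070): print('tip',z,wrist(c,s,(315,274),z),'scene',back('scene',(265.7,203.1),z))
i=cv2.imread('pics/wrist8.png')[95:315,230:400]
i=np.clip(cv2.resize(i[130:210,50:130],(560,560),interpolation=cv2.INTER_CUBIC)*1.6,0,255).astype('uint8')
cv2.imwrite('pics/z8b.png',i)
```

```text
hole [ 0.56876195 -0.17872748  0.042     ]
tip 0.066 [ 0.5686029  -0.18025294  0.066     ] scene [ 0.5700035  -0.17620998  0.066     ]
tip 0.068 [ 0.5693684  -0.18037147  0.068     ] scene [ 0.57213973 -0.17384645  0.068     ]
tip 0.07 [ 0.57013389 -0.18048999  0.07      ] scene [ 0.57427596 -0.17148292  0.07      ]
```

View pics/z8b.png

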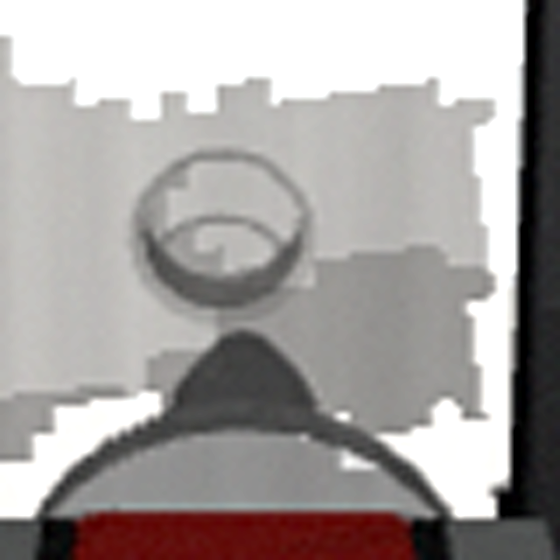

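The tip needs about 1 mm toward +y. I'll descend to just at the mouth and check again.

```bash
python3 -m pendant '[{"grip":0,"tx":0.0,"ty":0.1,"tz":-0.8,"rx":0,"ry":0,"rz":0},{"grip":0,"tx":0,"ty":0,"tz":-0.8,"rx":0,"ry":0,"rz":0},{"grip":0,"tx":0,"ty":0,"tz":-0.6,"rx":0,"ry":0,"rz":0},{"grip":0,"tx":0,"ty":0,"tz":0,"rx":0,"ry":0,"rz":0},{"grip":0,"tx":0,"ty":0,"tz":0,"rx":0,"ry":0,"rz":0}]'
python3 - <<'E'
from station import arm
import cv2,pickle
import numpy as np
s=arm.sense();c=arm.camera('wrist'); cv2.imwrite('pics/w9.png',c['img'][:,:,::-1])
i=c['img'][210:310,260:370,::-1]
cv2.imwrite('pics/z9.png',np.clip(cv2.resize(i,(660,600),interpolation=cv2.INTER_CUBIC)*1.6,0,255).astype('uint8'))
print(s['clock'],s['tcp_pos'],s['wrist_force'])
E
```

```text
clock: 8.15
tcp_pos: [0.5681, -0.1787, 0.0903]
ee_rot: [[-0.16, -0.987, 0.0], [-0.987, 0.16, -0.0], [-0.0, -0.0, -1.0]]
wrist_force: [0.3, 0.4, 0.1]
gripper_width: 0.0169
8.15 [ 0.56806434 -0.17874334  0.09032124] [0.33700532 0.37014111 0.09972393]
```

View pics/z9.png

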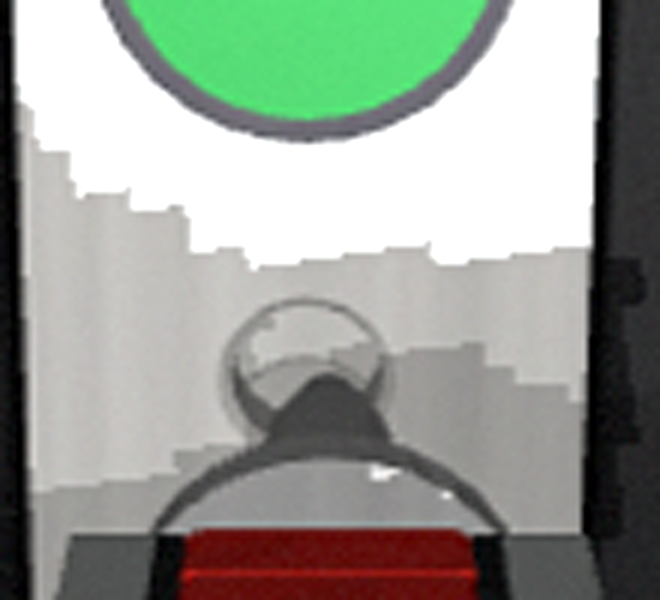

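The tip sits about 1.6 mm too far to the image right, which is world −y. I'll shift it +y and lower it into the hole.

```bash
python3 -m pendant '[{"grip":0,"tx":0.0,"ty":0.17,"tz":0,"rx":0,"ry":0,"rz":0},{"grip":0,"tx":0,"ty":0,"tz":-0.3,"rx":0,"ry":0,"rz":0},{"grip":0,"tx":0,"ty":0,"tz":-0.3,"rx":0,"ry":0,"rz":0},{"grip":0,"tx":0,"ty":0,"tz":-0.2,"rx":0,"ry":0,"rz":0},{"grip":0,"tx":0,"ty":0,"tz":0,"rx":0,"ry":0,"rz":0}]'
python3 - <<'E'
from station import arm
import cv2,pickle
import numpy as np
s=arm.sense();c=arm.camera('wrist'); cv2.imwrite('pics/w10.png',c['img'][:,:,::-1])
i=c['img'][210:310,260:370,::-1]
cv2.imwrite('pics/z10.png',np.clip(cv2.resize(i,(660,600),interpolation=cv2.INTER_CUBIC)*1.6,0,255).astype('uint8'))
print(s['clock'],s['tcp_pos'],s['wrist_force'])
E
```

```text
clock: 8.82
tcp_pos: [0.5678, -0.177, 0.082]
ee_rot: [[-0.16, -0.987, -0.001], [-0.987, 0.16, 0.0], [-0.0, 0.001, -1.0]]
wrist_force: [-0.9, 0.1, -0.5]
gripper_width: 0.0168
8.825 [ 0.56775085 -0.1769815   0.08200151] [-0.91666147  0.12646891 -0.47978594]
```

View pics/z10.png

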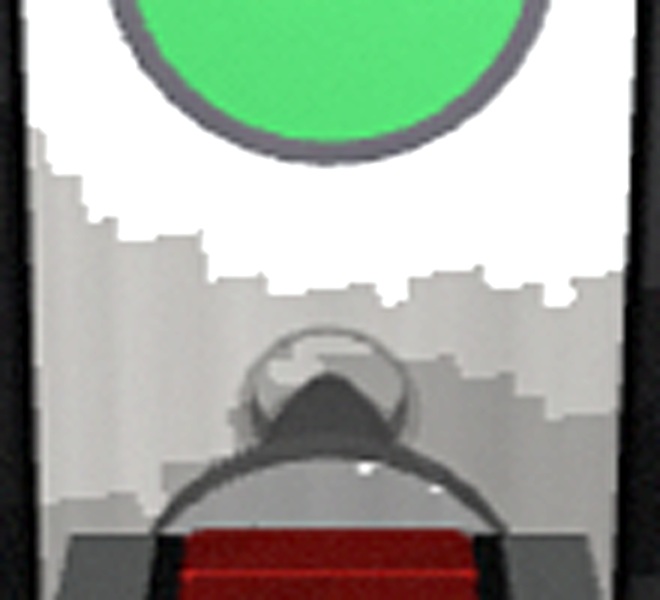

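It's centred sideways and the tip is in the mouth. Now I'll feel for the middle frame.

```bash
python3 -m pendant '[{"grip":0,"tx":0.0,"ty":0,"tz":-0.1,"rx":0,"ry":0,"rz":0},{"grip":0,"tx":0,"ty":0,"tz":-0.1,"rx":0,"ry":0,"rz":0},{"grip":0,"tx":0,"ty":0,"tz":-0.1,"rx":0,"ry":0,"rz":0},{"grip":0,"tx":0,"ty":0,"tz":0,"rx":0,"ry":0,"rz":0},{"grip":0,"tx":0,"ty":0,"tz":0,"rx":0,"ry":0,"rz":0}]'
python3 -c "
from station import arm
s=arm.sense();print(s['tcp_pos'],s['wrist_force'],s['torque'])"
```

```text
clock: 9.5
tcp_pos: [0.568, -0.177, 0.0793]
ee_rot: [[-0.159, -0.987, 0.0], [-0.987, 0.159, -0.0], [0.0, -0.0, -1.0]]
wrist_force: [-0.4, 0.9, -0.7]
gripper_width: 0.0173
[ 0.56799342 -0.17701421  0.07932636] [-0.35814441  0.85939082 -0.67128135] [ 0.03136353 -0.00894439  0.0463691 ]
```

```bash
python3 -m pendant '[{"grip":0,"tx":0.0,"ty":0,"tz":-0.05,"rx":0,"ry":0,"rz":0},{"grip":0,"tx":0,"ty":0,"tz":-0.05,"rx":0,"ry":0,"rz":0},{"grip":0,"tx":0,"ty":0,"tz":-0.05,"rx":0,"ry":0,"rz":0},{"grip":0,"tx":0,"ty":0,"tz":0,"rx":0,"ry":0,"rz":0},{"grip":0,"tx":0,"ty":0,"tz":0,"rx":0,"ry":0,"rz":0}]'
python3 -c "
from station import arm
s=arm.sense();print(s['tcp_pos'],s['wrist_force'],s['torque'])"
```

```text
clock: 10.12
tcp_pos: [0.5682, -0.1771, 0.0784]
ee_rot: [[-0.16, -0.987, 0.0], [-0.987, 0.16, -0.0], [0.0, -0.0, -1.0]]
wrist_force: [-1.9, 0.0, 5.7]
gripper_width: 0.0173
[ 0.56815233 -0.17705865  0.07835957] [-1.90157826  0.01241992  5.67968602] [0.08113411 0.41325212 0.02526995]
```

The tip touched the middle frame at TCP z 0.0784, as predicted. I'll unload it, then slide toward −x, where the middle frame's hole showed.

```bash
python3 -m pendant '[{"grip":0,"tx":0.0,"ty":0,"tz":0.12,"rx":0,"ry":0,"rz":0},{"grip":0,"tx":-0.25,"ty":0.04,"tz":0,"rx":0,"ry":0,"rz":0},{"grip":0,"tx":-0.25,"ty":0.04,"tz":0,"rx":0,"ry":0,"rz":0},{"grip":0,"tx":-0.24,"ty":0.04,"tz":0,"rx":0,"ry":0,"rz":0},{"grip":0,"tx":0,"ty":0,"tz":0,"rx":0,"ry":0,"rz":0}]'
python3 - <<'E'
from station import arm
import cv2
import numpy as np
s=arm.sense();c=arm.camera('wrist'); cv2.imwrite('pics/w11.png',c['img'][:,:,::-1])
i=c['img'][110:310,200:420,::-1]
cv2.imwrite('pics/z11.png',np.clip(cv2.resize(i,(660,600),interpolation=cv2.INTER_CUBIC)*1.6,0,255).astype('uint8'))
print(s['tcp_pos'],s['wrist_force'])
E
```

```text
clock: 10.75
tcp_pos: [0.5602, -0.1757, 0.0789]
ee_rot: [[-0.16, -0.987, -0.0], [-0.987, 0.16, 0.0], [-0.0, 0.0, -1.0]]
wrist_force: [0.5, -0.0, -0.6]
gripper_width: 0.0168
[ 0.56023502 -0.17573394  0.07891079] [ 0.47156819 -0.01028934 -0.6469947 ]
```

View pics/z11.png

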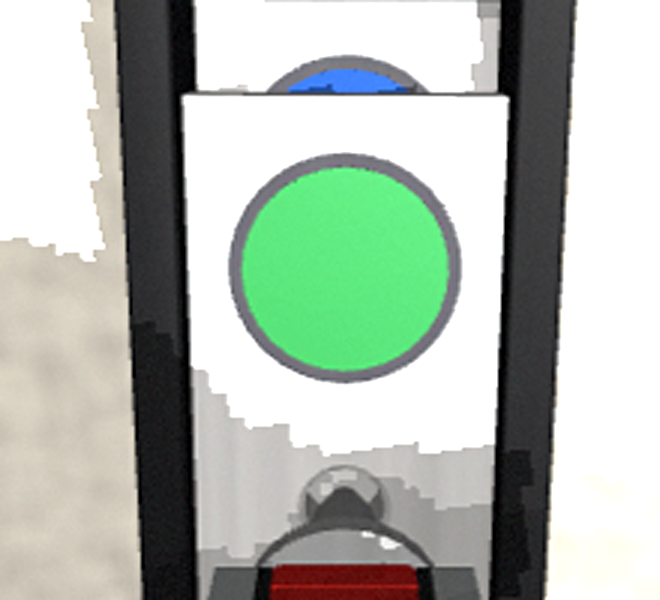

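The top frame has slid with the pin. A blue filter now shows beyond its +x edge, belonging to the low frame at about +6, which fits the estimate. Lowering to feel for the middle hole.

```bash
python3 -m pendant '[{"grip":0,"tx":0.0,"ty":0,"tz":-0.05,"rx":0,"ry":0,"rz":0},{"grip":0,"tx":0,"ty":0,"tz":-0.05,"rx":0,"ry":0,"rz":0},{"grip":0,"tx":0,"ty":0,"tz":-0.05,"rx":0,"ry":0,"rz":0},{"grip":0,"tx":0,"ty":0,"tz":-0.05,"rx":0,"ry":0,"rz":0},{"grip":0,"tx":0,"ty":0,"tz":0,"rx":0,"ry":0,"rz":0}]'
python3 -c "
from station import arm
s=arm.sense();print(s['tcp_pos'],s['wrist_force'],s['torque'])"
```

```text
clock: 11.42
tcp_pos: [0.5607, -0.1758, 0.077]
ee_rot: [[-0.159, -0.987, 0.0], [-0.987, 0.159, -0.0], [-0.0, -0.0, -1.0]]
wrist_force: [0.9, 0.3, -0.6]
gripper_width: 0.0171
[ 0.56065681 -0.17579441  0.0769809 ] [ 0.9098932   0.28539231 -0.58031706] [ 0.01133485 -0.10738266  0.02355968]
```

It's already 1.5 mm below the earlier contact with no force, so the tip is in the middle hole. Going further down.

```bash
python3 -m pendant '[{"grip":0,"tx":0.0,"ty":0,"tz":-0.1,"rx":0,"ry":0,"rz":0},{"grip":0,"tx":0,"ty":0,"tz":-0.1,"rx":0,"ry":0,"rz":0},{"grip":0,"tx":0,"ty":0,"tz":-0.1,"rx":0,"ry":0,"rz":0},{"grip":0,"tx":0,"ty":0,"tz":0,"rx":0,"ry":0,"rz":0},{"grip":0,"tx":0,"ty":0,"tz":0,"rx":0,"ry":0,"rz":0}]'
python3 -c "
from station import arm
s=arm.sense();print(s['tcp_pos'],s['wrist_force'],s['torque'])"
```

```text
clock: 12.05
tcp_pos: [0.5604, -0.1757, 0.0739]
ee_rot: [[-0.159, -0.987, -0.0], [-0.987, 0.159, 0.0], [-0.0, 0.0, -1.0]]
wrist_force: [0.1, -0.4, -1.0]
gripper_width: 0.0171
[ 0.56037599 -0.17571713  0.07388942] [ 0.05435413 -0.40500585 -0.9503383 ] [-0.03900039 -0.06282451 -0.02213896]
```

```bash
python3 -m pendant '[{"grip":0,"tx":0.0,"ty":0,"tz":-0.1,"rx":0,"ry":0,"rz":0},{"grip":0,"tx":0,"ty":0,"tz":-0.1,"rx":0,"ry":0,"rz":0},{"grip":0,"tx":0,"ty":0,"tz":-0.07,"rx":0,"ry":0,"rz":0},{"grip":0,"tx":0,"ty":0,"tz":0,"rx":0,"ry":0,"rz":0},{"grip":0,"tx":0,"ty":0,"tz":0,"rx":0,"ry":0,"rz":0}]'
python3 -c "
from station import arm
s=arm.sense();print(s['tcp_pos'],s['wrist_force'],s['torque'])"
```

```text
clock: 12.68
tcp_pos: [0.5605, -0.1758, 0.0713]
ee_rot: [[-0.159, -0.987, -0.0], [-0.987, 0.159, 0.0], [0.0, 0.0, -1.0]]
wrist_force: [0.5, 0.7, -1.0]
gripper_width: 0.0171
[ 0.56050047 -0.1757634   0.07126111] [ 0.46906983  0.74771696 -0.97482298] [ 0.02138783 -0.00589423 -0.05764741]
```

The tip is just above the low frame. Sliding both frames toward +x, where the low frame's hole should be.

```bash
python3 -m pendant '[{"grip":0,"tx":0.3,"ty":-0.05,"tz":0,"rx":0,"ry":0,"rz":0},{"grip":0,"tx":0.31,"ty":-0.05,"tz":0,"rx":0,"ry":0,"rz":0},{"grip":0,"tx":0.31,"ty":-0.05,"tz":0,"rx":0,"ry":0,"rz":0},{"grip":0,"tx":0.31,"ty":-0.05,"tz":0,"rx":0,"ry":0,"rz":0},{"grip":0,"tx":0,"ty":0,"tz":0,"rx":0,"ry":0,"rz":0}]'
python3 - <<'E'
from station import arm
import cv2
import numpy as np
s=arm.sense();c=arm.camera('wrist'); cv2.imwrite('pics/w12.png',c['img'][:,:,::-1])
i=c['img'][110:310,200:420,::-1]
cv2.imwrite('pics/z12.png',np.clip(cv2.resize(i,(660,600),interpolation=cv2.INTER_CUBIC)*1.6,0,255).astype('uint8'))
print(s['tcp_pos'],s['wrist_force'])
E
```

```text
clock: 13.3
tcp_pos: [0.5734, -0.1779, 0.0713]
ee_rot: [[-0.159, -0.987, 0.001], [-0.987, 0.159, -0.0], [-0.0, -0.001, -1.0]]
wrist_force: [0.1, -0.2, -0.9]
gripper_width: 0.017
[ 0.57341054 -0.17785814  0.0713211 ] [ 0.08990854 -0.18150921 -0.90567159]
```

View pics/z12.png

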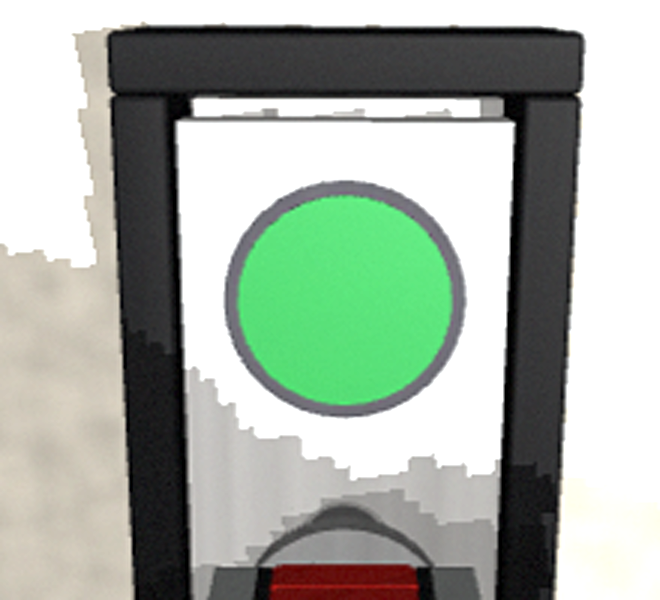

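The top frame has slid +13 mm. The low frame's end still shows beyond it, as expected. Lowering.

```bash
python3 -m pendant '[{"grip":0,"tx":0.0,"ty":0,"tz":-0.05,"rx":0,"ry":0,"rz":0},{"grip":0,"tx":0,"ty":0,"tz":-0.05,"rx":0,"ry":0,"rz":0},{"grip":0,"tx":0,"ty":0,"tz":-0.05,"rx":0,"ry":0,"rz":0},{"grip":0,"tx":0,"ty":0,"tz":-0.02,"rx":0,"ry":0,"rz":0},{"grip":0,"tx":0,"ty":0,"tz":0,"rx":0,"ry":0,"rz":0}]'
python3 -c "
from station import arm
s=arm.sense();print(s['tcp_pos'],s['wrist_force'],s['torque'])"
```

```text
clock: 13.98
tcp_pos: [0.5729, -0.1778, 0.0696]
ee_rot: [[-0.16, -0.987, -0.0], [-0.987, 0.16, -0.0], [0.0, 0.0, -1.0]]
wrist_force: [0.4, -0.2, -1.1]
gripper_width: 0.017
[ 0.57287914 -0.17781206  0.06959426] [ 0.40064131 -0.17388062 -1.12691579] [0.0233921  0.02176708 0.0340492 ]
```

```bash
python3 -m pendant '[{"grip":0,"tx":0.0,"ty":0,"tz":-0.1,"rx":0,"ry":0,"rz":0},{"grip":0,"tx":0,"ty":0,"tz":-0.1,"rx":0,"ry":0,"rz":0},{"grip":0,"tx":0,"ty":0,"tz":-0.1,"rx":0,"ry":0,"rz":0},{"grip":0,"tx":0,"ty":0,"tz":0,"rx":0,"ry":0,"rz":0},{"grip":0,"tx":0,"ty":0,"tz":0,"rx":0,"ry":0,"rz":0}]'
python3 -c "
from station import arm
s=arm.sense();print(s['tcp_pos'],s['wrist_force'],s['torque'])"
```

```text
clock: 14.6
tcp_pos: [0.5728, -0.1777, 0.0665]
ee_rot: [[-0.159, -0.987, -0.0], [-0.987, 0.159, 0.0], [-0.0, 0.0, -1.0]]
wrist_force: [-0.5, 0.6, -0.9]
gripper_width: 0.0168
[ 0.57277694 -0.17773793  0.06652499] [-0.49095713  0.6127056  -0.85335149] [ 0.00304582  0.04041458 -0.05204189]
```

```bash
python3 -m pendant '[{"grip":0,"tx":0.0,"ty":0,"tz":-0.1,"rx":0,"ry":0,"rz":0},{"grip":0,"tx":0,"ty":0,"tz":-0.1,"rx":0,"ry":0,"rz":0},{"grip":0,"tx":0,"ty":0,"tz":-0.1,"rx":0,"ry":0,"rz":0},{"grip":0,"tx":0,"ty":0,"tz":0,"rx":0,"ry":0,"rz":0},{"grip":0,"tx":0,"ty":0,"tz":0,"rx":0,"ry":0,"rz":0}]'
python3 -m pendant '[{"grip":0,"tx":-0.2,"ty":0.03,"tz":0,"rx":0,"ry":0,"rz":0},{"grip":0,"tx":-0.2,"ty":0.03,"tz":0,"rx":0,"ry":0,"rz":0},{"grip":0,"tx":-0.18,"ty":0.03,"tz":0,"rx":0,"ry":0,"rz":0},{"grip":0,"tx":0,"ty":0,"tz":0,"rx":0,"ry":0,"rz":0},{"grip":0,"tx":0,"ty":0,"tz":0,"rx":0,"ry":0,"rz":0}]'
python3 - <<'E'
from station import arm
import cv2
import numpy as np
s=arm.sense();c=arm.camera('wrist'); cv2.imwrite('pics/w13.png',c['img'][:,:,::-1])
i=c['img'][110:310,200:420,::-1]
cv2.imwrite('pics/z13.png',np.clip(cv2.resize(i,(660,600),interpolation=cv2.INTER_CUBIC)*1.6,0,255).astype('uint8'))
print(s['tcp_pos'],s['wrist_force'])
E
```

```text
clock: 15.22
tcp_pos: [0.5729, -0.1778, 0.0635]
ee_rot: [[-0.159, -0.987, -0.0], [-0.987, 0.159, 0.0], [-0.0, 0.0, -1.0]]
wrist_force: [-0.5, -0.7, -1.7]
gripper_width: 0.0168
clock: 15.85
tcp_pos: [0.5672, -0.177, 0.0637]
ee_rot: [[-0.16, -0.987, 0.0], [-0.987, 0.16, -0.0], [0.0, -0.0, -1.0]]
wrist_force: [0.5, 0.4, 0.7]
gripper_width: 0.0169
[ 0.56717589 -0.17696072  0.06370139] [0.45138003 0.35844508 0.74469733]
```

View pics/z13.png

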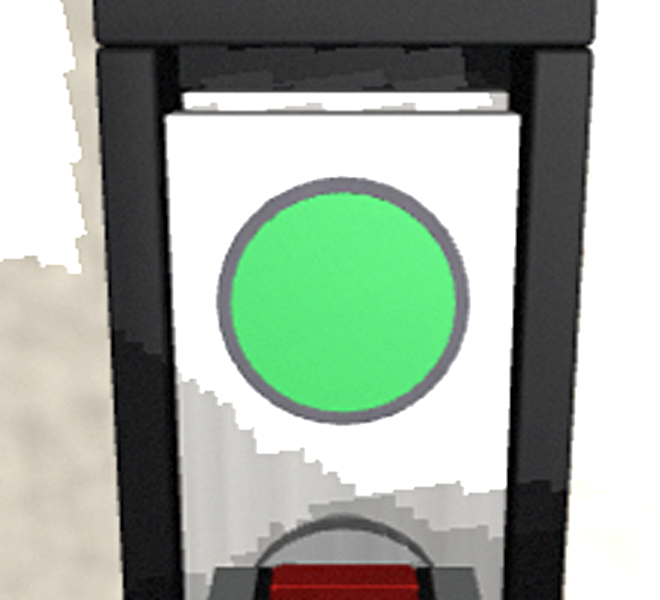

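All the frames moved back together. Lowering to feel for the floor hole.

```bash
python3 -m pendant '[{"grip":0,"tx":0.0,"ty":0,"tz":-0.07,"rx":0,"ry":0,"rz":0},{"grip":0,"tx":0,"ty":0,"tz":-0.07,"rx":0,"ry":0,"rz":0},{"grip":0,"tx":0,"ty":0,"tz":-0.07,"rx":0,"ry":0,"rz":0},{"grip":0,"tx":0,"ty":0,"tz":-0.05,"rx":0,"ry":0,"rz":0},{"grip":0,"tx":0,"ty":0,"tz":0,"rx":0,"ry":0,"rz":0}]'
python3 -c "
from station import arm
s=arm.sense();print(s['tcp_pos'],s['wrist_force'],s['torque'])"
```

```text
clock: 16.52
tcp_pos: [0.5675, -0.177, 0.0612]
ee_rot: [[-0.16, -0.987, 0.001], [-0.987, 0.16, -0.0], [0.0, -0.001, -1.0]]
wrist_force: [1.7, -0.5, 0.6]
gripper_width: 0.0168
[ 0.56753983 -0.17703511  0.06118349] [ 1.74659502 -0.49584196  0.64260076] [-0.22775349 -0.62225436 -0.01263845]
```

It's below floor level, in the hole, with a slight push toward +x. I'll give way a little and continue.

```bash
python3 -m pendant '[{"grip":0,"tx":0.04,"ty":0,"tz":-0.07,"rx":0,"ry":0,"rz":0},{"grip":0,"tx":0,"ty":0,"tz":-0.07,"rx":0,"ry":0,"rz":0},{"grip":0,"tx":0,"ty":0,"tz":-0.07,"rx":0,"ry":0,"rz":0},{"grip":0,"tx":0,"ty":0,"tz":-0.05,"rx":0,"ry":0,"rz":0},{"grip":0,"tx":0,"ty":0,"tz":0,"rx":0,"ry":0,"rz":0}]'
python3 -c "
from station import arm
s=arm.sense();print(s['tcp_pos'],s['wrist_force'],s['torque'])"
```

```text
clock: 17.15
tcp_pos: [0.5678, -0.177, 0.0585]
ee_rot: [[-0.16, -0.987, 0.001], [-0.987, 0.16, -0.0], [0.0, -0.001, -1.0]]
wrist_force: [2.9, -1.6, 3.1]
gripper_width: 0.017
[ 0.56781108 -0.17699005  0.05849211] [ 2.85645772 -1.63099918  3.10544146] [-0.34675318 -0.80318029  0.06443393]
```

```bash
python3 -m pendant '[{"grip":0,"tx":0.07,"ty":-0.05,"tz":0,"rx":0,"ry":0,"rz":0},{"grip":0,"tx":0,"ty":0,"tz":-0.05,"rx":0,"ry":0,"rz":0},{"grip":0,"tx":0,"ty":0,"tz":-0.05,"rx":0,"ry":0,"rz":0},{"grip":0,"tx":0,"ty":0,"tz":0,"rx":0,"ry":0,"rz":0},{"grip":0,"tx":0,"ty":0,"tz":0,"rx":0,"ry":0,"rz":0}]'
python3 -c "
from station import arm
s=arm.sense();print(s['tcp_pos'],s['wrist_force'],s['torque'])"
```

```text
clock: 17.77
tcp_pos: [0.568, -0.1772, 0.0572]
ee_rot: [[-0.159, -0.987, -0.0], [-0.987, 0.159, 0.0], [-0.0, 0.001, -1.0]]
wrist_force: [1.9, 0.4, 0.4]
gripper_width: 0.0169
[ 0.56795551 -0.17721561  0.05719567] [1.8619377  0.44248668 0.3579772 ] [-0.05426385 -0.55742675  0.01791895]
```

```bash
python3 -m pendant '[{"grip":0,"tx":0.05,"ty":0,"tz":-0.05,"rx":0,"ry":0,"rz":0},{"grip":0,"tx":0,"ty":0,"tz":-0.07,"rx":0,"ry":0,"rz":0},{"grip":0,"tx":0,"ty":0,"tz":-0.07,"rx":0,"ry":0,"rz":0},{"grip":0,"tx":0,"ty":0,"tz":-0.07,"rx":0,"ry":0,"rz":0},{"grip":0,"tx":0,"ty":0,"tz":0,"rx":0,"ry":0,"rz":0}]'
python3 -c "
from station import arm
s=arm.sense();print(s['tcp_pos'],s['wrist_force'],s['torque'])"
```

```text
clock: 18.4
tcp_pos: [0.5682, -0.1772, 0.0545]
ee_rot: [[-0.159, -0.987, -0.001], [-0.987, 0.159, 0.0], [-0.0, 0.001, -1.0]]
wrist_force: [-0.8, 0.5, -0.1]
gripper_width: 0.017
[ 0.5681635  -0.17722223  0.05448937] [-0.78990548  0.54197478 -0.05133103] [ 0.11099136  0.07464362 -0.04415064]
```

Forces are near zero. Home is at about 0.0484, so I'll carry on down.

```bash
python3 -m pendant '[{"grip":0,"tx":0,"ty":0,"tz":-0.08,"rx":0,"ry":0,"rz":0},{"grip":0,"tx":0,"ty":0,"tz":-0.08,"rx":0,"ry":0,"rz":0},{"grip":0,"tx":0,"ty":0,"tz":-0.08,"rx":0,"ry":0,"rz":0},{"grip":0,"tx":0,"ty":0,"tz":-0.08,"rx":0,"ry":0,"rz":0},{"grip":0,"tx":0,"ty":0,"tz":0,"rx":0,"ry":0,"rz":0}]'
python3 -c "
from station import arm
s=arm.sense();print(s['tcp_pos'],s['wrist_force'],s['torque'])"
```

```text
clock: 19.02
tcp_pos: [0.568, -0.1772, 0.0516]
ee_rot: [[-0.16, -0.987, -0.001], [-0.987, 0.16, 0.0], [-0.0, 0.001, -1.0]]
wrist_force: [-3.2, 1.8, 4.8]
gripper_width: 0.017
[ 0.56802444 -0.17723516  0.05155295] [-3.21289142  1.77863035  4.80606547] [ 0.35996106  0.7774647  -0.01476355]
```

```bash
python3 -m pendant '[{"grip":0,"tx":-0.06,"ty":0.04,"tz":0,"rx":0,"ry":0,"rz":0},{"grip":0,"tx":0,"ty":0,"tz":-0.05,"rx":0,"ry":0,"rz":0},{"grip":0,"tx":0,"ty":0,"tz":-0.05,"rx":0,"ry":0,"rz":0},{"grip":0,"tx":0,"ty":0,"tz":-0.05,"rx":0,"ry":0,"rz":0},{"grip":0,"tx":0,"ty":0,"tz":0,"rx":0,"ry":0,"rz":0}]'
python3 -c "
from station import arm
s=arm.sense();print(s['tcp_pos'],s['wrist_force'],s['torque'])"
```

```text
clock: 19.65
tcp_pos: [0.5679, -0.177, 0.05]
ee_rot: [[-0.16, -0.987, -0.0], [-0.987, 0.16, -0.0], [0.0, 0.0, -1.0]]
wrist_force: [-2.7, 0.2, 4.9]
gripper_width: 0.017
[ 0.56789768 -0.17704211  0.04998826] [-2.6660028   0.17819544  4.88650949] [0.11798723 0.78028898 0.00526291]
```

```bash
python3 -m pendant '[{"grip":0,"tx":-0.06,"ty":0,"tz":0,"rx":0,"ry":0,"rz":0},{"grip":0,"tx":0,"ty":0,"tz":-0.05,"rx":0,"ry":0,"rz":0},{"grip":0,"tx":0,"ty":0,"tz":-0.05,"rx":0,"ry":0,"rz":0},{"grip":0,"tx":0,"ty":0,"tz":-0.05,"rx":0,"ry":0,"rz":0},{"grip":0,"tx":0,"ty":0,"tz":0,"rx":0,"ry":0,"rz":0}]'
python3 -c "
from station import arm
s=arm.sense();print(s['tcp_pos'],s['wrist_force'],s['torque'])"
```

```text
clock: 20.27
tcp_pos: [0.5677, -0.177, 0.0486]
ee_rot: [[-0.159, -0.987, 0.0], [-0.987, 0.159, -0.0], [0.0, -0.0, -1.0]]
wrist_force: [-1.9, -0.1, 3.5]
gripper_width: 0.0173
[ 0.5676976  -0.17699383  0.0486349 ] [-1.88194851 -0.09181549  3.47475002] [0.02802422 0.34724565 0.02640482]
```

```bash
python3 -m pendant '[{"grip":0,"tx":-0.03,"ty":0,"tz":-0.03,"rx":0,"ry":0,"rz":0},{"grip":0,"tx":0,"ty":0,"tz":-0.03,"rx":0,"ry":0,"rz":0},{"grip":0,"tx":0,"ty":0,"tz":-0.02,"rx":0,"ry":0,"rz":0},{"grip":0,"tx":0,"ty":0,"tz":0,"rx":0,"ry":0,"rz":0},{"grip":0,"tx":0,"ty":0,"tz":0,"rx":0,"ry":0,"rz":0}]'
python3 - <<'E'
from station import arm
import cv2,numpy as np
s=arm.sense();print(s['tcp_pos'],s['wrist_force'],s['torque'])
a=arm.camera('scene')['img'][170:260,220:310,::-1]; b=arm.camera('wrist')['img'][200:400,210:410,::-1]
cv2.imwrite('pics/z14.png',np.hstack([np.clip(1.4*cv2.resize(x,(400,400),interpolation=cv2.INTER_CUBIC),0,255).astype('uint8') for x in(a,b)]))
E
```

```text
clock: 20.9
tcp_pos: [0.5677, -0.177, 0.0486]
ee_rot: [[-0.159, -0.987, 0.001], [-0.987, 0.159, -0.0], [0.0, -0.001, -1.0]]
wrist_force: [-3.6, 0.8, 9.9]
gripper_width: 0.0167
[ 0.56768439 -0.17700433  0.04859147] [-3.60362528  0.83248813  9.92696182] [ 0.21398015  0.73503937 -0.01575232]
```

View pics/z14.png

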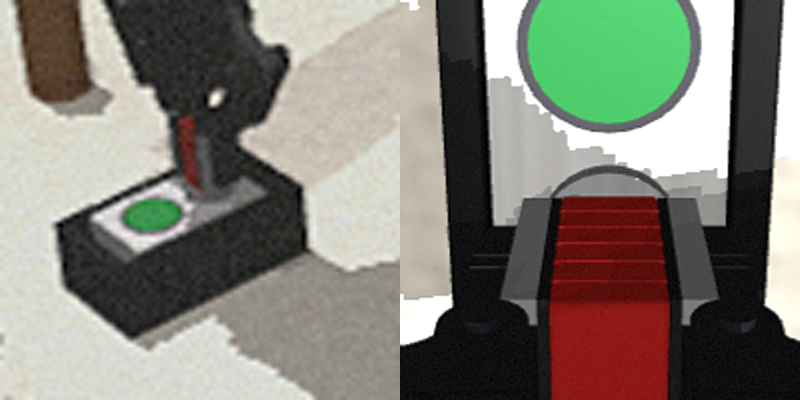

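It stopped at z 0.0486 with 10 N upward, so the collar is seated on the top frame. I'll unload slightly and release.

```bash
python3 -m pendant '[{"grip":0,"tx":0.03,"ty":0,"tz":0.08,"rx":0,"ry":0,"rz":0},{"grip":0.6,"tx":0,"ty":0,"tz":0,"rx":0,"ry":0,"rz":0},{"grip":0.8,"tx":0,"ty":0,"tz":0,"rx":0,"ry":0,"rz":0},{"grip":0.8,"tx":0,"ty":0,"tz":0,"rx":0,"ry":0,"rz":0},{"grip":0.8,"tx":0,"ty":0,"tz":0,"rx":0,"ry":0,"rz":0}]'
python3 -m pendant '[{"grip":0.8,"tx":0,"ty":0,"tz":1.5,"rx":0,"ry":0,"rz":0},{"grip":0.8,"tx":0,"ty":0,"tz":3,"rx":0,"ry":0,"rz":0},{"grip":0.8,"tx":0,"ty":0,"tz":3,"rx":0,"ry":0,"rz":0},{"grip":0.8,"tx":-1,"ty":0,"tz":3,"rx":0,"ry":0,"rz":0},{"grip":0.8,"tx":0,"ty":0,"tz":0,"rx":0,"ry":0,"rz":0}]'
python3 - <<'E'
from station import arm
import cv2,numpy as np,pickle
s=arm.sense();print(s['tcp_pos'],s['wrist_force'],s['torque'])
c=arm.camera('wrist');pickle.dump((s,c),open('w15.pkl','wb'))
a=arm.camera('scene')['img'][170:260,220:310,::-1]; b=c['img'][150:350,210:410,::-1]
cv2.imwrite('pics/z15.png',np.hstack([np.clip(1.4*cv2.resize(x,(400,400),interpolation=cv2.INTER_CUBIC),0,255).astype('uint8') for x in(a,b)]))
E
```

```text
clock: 21.62
tcp_pos: [0.5675, -0.177, 0.0485]
ee_rot: [[-0.16, -0.987, -0.0], [-0.987, 0.16, 0.0], [-0.0, 0.0, -1.0]]
wrist_force: [0.3, 0.7, 0.1]
gripper_width: 0.0683
clock: 22.25
tcp_pos: [0.5589, -0.1777, 0.157]
ee_rot: [[-0.16, -0.987, 0.005], [-0.987, 0.16, -0.002], [0.001, -0.005, -1.0]]
wrist_force: [0.3, 0.6, -1.0]
gripper_width: 0.0685
[ 0.5589182  -0.17768635  0.15698559] [ 0.34490036  0.5777131  -1.03164946] [ 0.00479371 -0.05526309 -0.01690372]
```

View pics/z15.png

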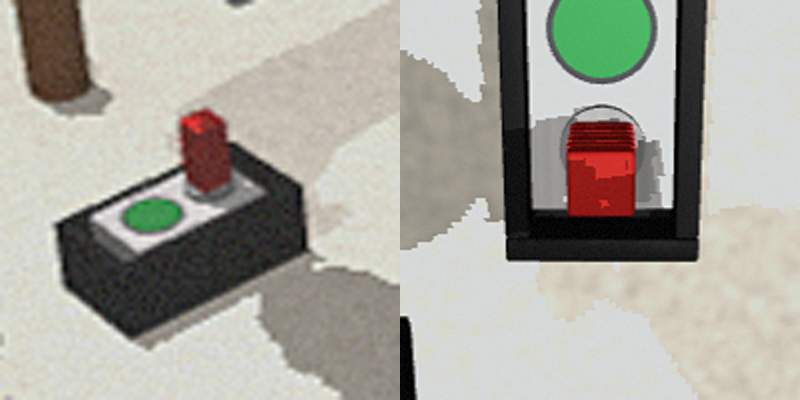

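The scene and wrist views show the pin upright and released, its collar flat on the top frame. I'll let it settle, then hand in.

```bash
python3 -m pendant '[{"grip":0.8,"tx":0,"ty":0,"tz":1,"rx":0,"ry":0,"rz":0},{"grip":0.8,"tx":0,"ty":0,"tz":0,"rx":0,"ry":0,"rz":0},{"grip":0.8,"tx":0,"ty":0,"tz":0,"rx":0,"ry":0,"rz":0},{"grip":0.8,"tx":0,"ty":0,"tz":0,"rx":0,"ry":0,"rz":0},{"grip":0.8,"tx":0,"ty":0,"tz":0,"rx":0,"ry":0,"rz":0}]'
python3 -c "
from station import arm
arm.sign_off()"
```

```text
clock: 22.98
tcp_pos: [0.5573, -0.1769, 0.1633]
ee_rot: [[-0.159, -0.987, -0.0], [-0.987, 0.159, 0.0], [-0.0, 0.0, -1.0]]
wrist_force: [0.3, 0.1, -0.3]
gripper_width: 0.068
the job is handed in; nothing more can be done
```

The locking pin is down through all three frames and into the floor hole, released, and I handed the job in at about 23 s. The hand-in gave no verdict.

**What I did:** I gripped the pin in its stand and put its tip into the top frame's hole. I then slid the frames with it, −x to the middle frame's hole, +x to the low frame's, and back to the floor hole. At each layer the tip dropped past the next frame's surface without force, or with only slight side pushes at the floor.

**Last checks:**
- **Seating:** the pin stopped with the gripper's TCP at z 0.0486, against 0.0484 expected for fully home. The upward force there rose to about 10 N, the highest wrist force I read on the stack (limit 35 N on the magazine).
- **Final pictures:** after release they show the pin upright, its collar flat on the top frame and the frames in the magazine. The gripper is clear, with wrist force near zero.
- **Bystanders:** I saw no contact with any of them, but I did not measure their positions again at the end.
- **Disagreement:** the scene camera placed points about 4 to 6 mm away from the wrist camera. I relied on the wrist camera and the felt contacts.
- **Refused move:** the first move command was refused because its rows lacked some keys. The arm did not move then.

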